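# Index the sowing turntable by one hole

## Task

Bring the next cell of the green sowing turntable under the seed dropper: with a fingertip, press the red indexing plunger down to free the table, keep it pressed while you turn the table clockwise (seen from above), and let the plunger spring back up fully so that its brass pin locks in the very next hole. Only press and push, never force the locked table round, and leave the pot, bottle, spoon and dish where they are.

Things in the scene. Friction and masses are not known exactly. Their poses are not given: they have to be found in the camera images.
- turntable (a joint): Angle of the green turntable (280 mm wide, top face 70 mm above the bench), rad: 0 at the start, positive CLOCKWISE seen from above. Its ring has 6 holes 60 degrees apart: the next is at +1.047. About 0.12 N m of friction; stays where left. Locked, it has 0.01 rad of play. Six black cells (42 mm wide, tops 103 mm above the bench) stand on it, 55 mm from the axis. The stand is fixed to the bench.
- plunger (a joint): How far the red plunger is pressed down, m: 0 up (locked), 0.016 fully down. From 0.011 the pin is out of the ring and the table turns free. Spring: 3.6 N at 0, 8 N at 0.014. Let go between holes it stays near 0.010, its pin rubbing under the ring, and rises to 0 when a hole comes over it (the round-ended pin draws the table in from up to 4 mm, 0.025 rad, either side).
- axis (a point): Point on the turntable's vertical axis, 70 mm above the bench. Its +x axis points to the fixed dropper post, 172 mm out, 192 mm high, whose arm holds the clear dropper (52 mm wide, bottom 120, top 211 mm high) over the cell 55 mm from the axis. The plunger starts 210 degrees counter-clockwise from that +x, so it stays on the side opposite the dropper.
- plunger_top (a point): Centre of the flat top of the red button (38 mm wide), 105 mm from the axis; moves with it. Unpressed it is 88 mm above the bench, level with the rim of the yellow collar round it (inner diameter 42 mm, outer 54, 18 mm high), which is part of the turntable: shut fingers (some 20 x 25 mm) fit inside, press the button down, and pushing on the collar's inner wall turns the table.
- pin_tip (a point): Round upper end of the brass pin (12 mm diameter), carried by the plunger 163 mm from the axis, straight outward from the button. When locked it stands 4 mm proud of the ring; it goes down as the plunger is pressed.
- next_hole (a point): Centre, at the upper face, of the next hole clockwise, in the fixed aluminium ring (146 to 180 mm from the axis, 6 mm thick, upper face 70 mm above the bench). The hole is a rectangular slot 15 mm wide round the ring, 22 mm along the radius.
- clay_pot: Empty terracotta pot, 72 mm wide, 65 mm high, loose on the bench; origin at the centre of its underside. Leave alone.
- mist_bottle: Blue bottle with white cap, 60 mm wide, 170 mm high, loose; origin at the centre of its underside. Leave alone.
- spoon: Steel spoon lying on the bench, some 200 mm long along its x axis, handle to -x. Leave alone.
- seed_dish: White dish, 80 mm wide, 30 mm high, loose; origin at the centre of its underside. Leave alone.

How it is judged:
By the outcome, as a careful person would: the job done as asked, in the order asked, and still so for the second after the job is handed in, with the robot touching nothing.
It also fails if it takes over 40 s, if anything falls off the work surface, if the arm or the gripper's body presses on something with over 40 N, if the wrist force passes 120 N, or if a joint passes its speed limit or range.

## Robot

A 6-joint arm with a two-finger parallel gripper is mounted at the origin on the work surface. World frame = base frame: x ahead of the robot, y to its left, z up, the work surface at z = 0. Lengths are in mm, angles in rad, forces in N, time in s.
With the tool pointing down it reaches from about 325 to 900 mm from the base axis. Payload 3.5 kg.
Tool frame: the origin (TCP) lies at the very end of the fingers, on their centre line; the grasp point (between the pads) lies 19 mm behind it (grip_point_offset is the distance from the TCP to the grasp point, in mm); z points along the fingers, y is the direction in which the jaws open and shut (so a half turn about z gives the same grasp; the last joint's range is limited). The gripper opens to 85 mm and grips with 20 to 120 N. Pads are 22 mm wide; open, the fingers measure 114 mm over their backs; the gripper's body (76 mm by 85 mm) begins 54 mm behind the grasp point. The pads swing forward as they close: fully open they stand 13 mm farther back than shut.
Start: joints at [1.225, 0.276, -0.026, 1.268, 0, 1.467], TCP at [150.27, 606.664, 231.313] pointing down, gripper open.
Joint ranges: [-3.12, 3.12], [-0.85, 1.88], [-1.08, 1.24], [-1.95, 2.15], [-1.57, 1.53], [-3.14, 3.14]. Speed limits (rad/s): [2.57, 2.57, 3.14, 3.14, 3.14, 3.14].

## Interface

Orientations are given as a unit quaternion [w, x, y, z].
In Python, from rig import get_state, read_camera, sign_off, grip_point_offset gives the robot as it stands.
- The arm moves only by the tool play_rows, never from a script. Its argument "increments" is a list of rows, each an object with "delta_rot": the turn, a rotation vector about the tool's x, y, z in degrees, a list of three; "delta_pos": the shift along the tool's x, y, z in cm, a list of three; "gripper": the opening, from 0 (shut) to 1 (fully open). In form: [{"delta_rot": [ax, ay, az], "delta_pos": [tx, ty, tz], "gripper": gripper}, ...]. A call has exactly 10 rows; each row shifts and turns the commanded pose from where the row before left it, along the tool's axes as they then stand; what a row does not reach is not made up. A row lasts 1/8 s, in which the tool goes at most 62.5 mm and 10.7 degrees, less where a joint would pass 70% of its speed; a pose out of reach is approached as far as the arm can. A call with a gripper value outside its range is refused whole. The fingers move at their own pace and stop on an object; "force" is the grip in N (left out, the last holds). Time passes only in rows, so rows that do not move let the fingers close, or fill a call up. It gives the time, the measured TCP pose, the force and the opening at its end, in the units of the state.
- get_state(): the state, without advancing time (a new reading comes with each control period).
- read_camera(name): name is "scene" or "top" or "wrist"; returns a dict with "img" (480x640x3 uint8, red, green, blue), "intrinsics" (3x3 intrinsics, pixels), "eye" and "rotation" of the camera in the world; the wrist camera has in their place "T_tool_cam" (4x4, takes a point from camera to tool coordinates, whose origin is the TCP and whose axes are the flange's). Camera axes: x right, y down, z forward; pixel columns grow to the right and rows downward; lengths in mm; the calibration is good to about 2 mm. A picture is of the moment at which its call begins: read the wrist's pose just before it. There is no depth.
- sign_off(): hands the job in, once; it reports no verdict.
The state is a dict: "time": time; "joints": joint angles; "joint_vel": joint speeds; "joint_torque": joint torques, N m; "ee_pos": TCP position; "tcp_rot": TCP orientation; "contact_force": force on the tool from outside, world axes, zero at the start; "torque": the same for the moment, N m; "opening": finger opening in mm.
Only numpy, scipy, OpenCV 4.12 (cv2) and the standard library are available. Lean on these libraries where they do the work, as an engineer would, in place of code of your own. Each camera call takes 0.05 s, during which the arm holds its last target. There are 200 camera calls.

## Working session

There is one attempt and no reset: what is moved stays moved. The work goes in short steps, Python scripts to look and compute and a tool call to move; the robot and the scene stay as the last step left them, time stands still between calls to the robot, and variables do not carry over. Pictures are saved under pics/ and viewed, about 8 in all and at most 12, crops included, and the job is handed in when it is done.

Besides the shell and the picture viewer there is one more tool, called after "Call:" in YAML: its name, and indented under it one key for each argument. play_rows: Moves the arm, as the interface text tells. Its arguments: {"type":"object","properties":{"increments":{"type":"array"},"force":{"type":"number"}},"required":["increments"]}

```bash
mkdir -p pics; ls; python3 - <<'E'
from rig import *
import cv2,numpy as np
s=get_state();print(s)
for n in("scene","top"):
    c=read_camera(n);cv2.imwrite(f"pics/{n}0.png",c["img"][:,:,::-1]);np.savez(f"{n}0.npz",**c);print(n,c["intrinsics"],c["eye"],c["rotation"])
E
```

```text
pics
{'time': 0.0, 'joints': array([ 1.22461321e+00,  2.77120964e-01, -2.78496828e-02,  1.26796550e+00,
       -2.30540732e-05,  1.46740620e+00]), 'joint_vel': array([-3.33723014e-04, -5.81733480e-04,  8.45535988e-04,  5.25791127e-05,
        1.37018472e-04, -1.53014199e-04]), 'joint_torque': array([-1.52115870e-03, -4.45510483e+01,  2.95201921e+01,  1.64461462e-02,
       -1.91542081e-04, -5.12323709e-06]), 'ee_pos': array([150.01439162, 605.95950017, 230.18183404]), 'tcp_rot': array([-2.27244355e-04,  1.21098461e-01,  9.92639924e-01, -1.04556310e-03]), 'contact_force': array([-0.24769337, -0.19235866, -0.7955131 ]), 'torque': array([ 0.01576038, -0.03089872,  0.01261296]), 'opening': 85.79622461871554}
scene [[509.46828677   0.         332.18341476]
 [  0.         509.46828677 233.73699234]
 [  0.           0.           1.        ]] [ 1158.50628672 -1002.0642949    875.62532489] [-0.45227692  0.84564889  0.25312833 -0.12747391]
top [[440.46305455   0.         312.87750864]
 [  0.         440.46305455 229.03070414]
 [  0.           0.           1.        ]] [ 248.58351655   13.10916929 1275.48065496] [-0.076293    0.70903144 -0.69691874  0.07588195]
```

View pics/scene0.png

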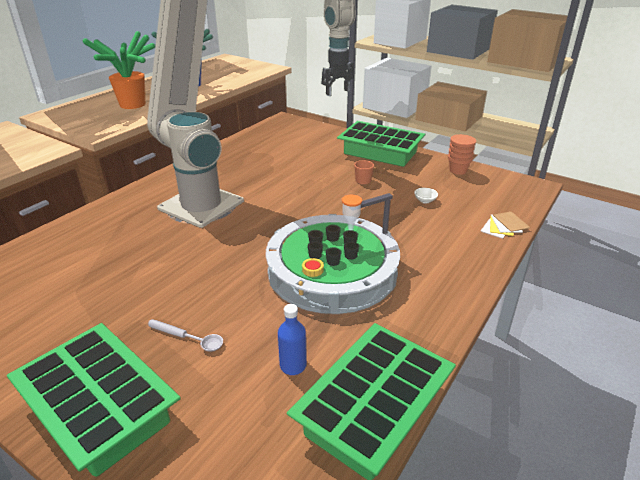

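View pics/top0.png

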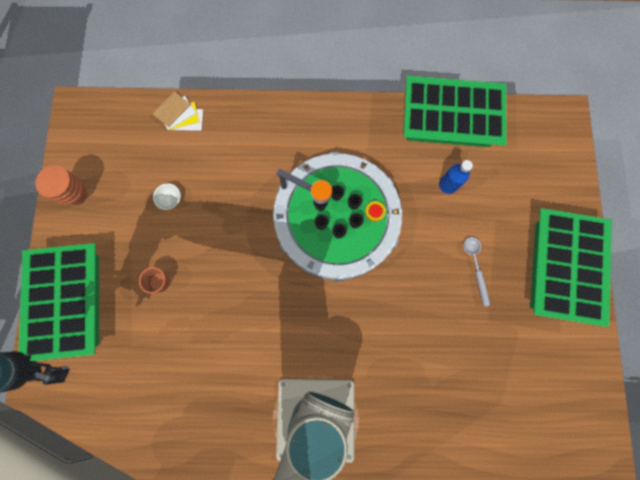

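The scene view shows the green table with the red/yellow button at about (313,268). In the top view the button is at (375,211), the table centre near (338,215) and the dropper post near (283,178). Bottle, spoon, dish and pot are all clear of the table.

```bash
cat > h.py <<'E'
import cv2,numpy as np
from scipy.spatial.transform import Rotation as R
def quat(q): return R.from_quat(np.r_[q[1:],q[0]])
def ray(c,uv):
    d=np.linalg.inv(c["intrinsics"])@np.r_[uv,1]; return quat(c["rotation"]).apply(d)
def onz(c,uv,z):
    d=ray(c,uv); e=c["eye"]; return e+d*(z-e[2])/d[2]
def mask(img,lo,hi):
    return cv2.inRange(cv2.cvtColor(img,cv2.COLOR_RGB2HSV),lo,hi)
def blob(m,box):
    x0,y0,x1,y1=box; k=np.zeros_like(m); k[y0:y1,x0:x1]=m[y0:y1,x0:x1]; return k
def circ(c,m,z):
    """outer circle of mask on plane z"""
    cs=cv2.findContours(m,cv2.RETR_EXTERNAL,cv2.CHAIN_APPROX_NONE)[0]
    h=cv2.convexHull(max(cs,key=cv2.contourArea))[:,0]
    p=np.array([onz(c,u,z)[:2] for u in h]); 
    A=np.c_[2*p,np.ones(len(p))]; s=np.linalg.lstsq(A,(p**2).sum(1),rcond=None)[0]
    return s[:2].round(1),np.sqrt(s[2]+s[:2]@s[:2]).round(1)
def button(c,box,z=88):
    red=blob(mask(c["img"],(0,150,80),(8,255,255))|mask(c["img"],(174,150,80),(180,255,255)),box)
    col=blob(mask(c["img"],(15,120,80),(34,255,255)),box)
    M=cv2.moments(red,True); return onz(c,[M["m10"]/M["m00"],M["m01"]/M["m00"]],z).round(1),circ(c,red,z),circ(c,col|red,88)
def rep(S,T):
    for n,c,b,tb in(("top",T,(330,140,410,290),(265,145,410,285)),("scene",S,(270,230,400,300),(255,210,410,310))):
        print(n,"btn",button(c,b)," green",circ(c,blob(mask(c["img"],(45,100,40),(80,255,255)),tb),70))
E
python3 - <<'E'
from h import *
T=dict(np.load("top0.npz"));S=dict(np.load("scene0.npz"));rep(S,T)
# post top
print("post",onz(T,[283,173],192))
a=np.array([[cv2.resize(T["img"][140:290,265:415],None,fx=5,fy=4,interpolation=2)]][0][0])
cv2.imwrite("pics/z.png",cv2.resize(np.hstack([T["img"][145:285,265:410],S["img"][195:335,260:405]]),None,fx=2.75,fy=2.75,interpolation=cv2.INTER_CUBIC)[:,:,::-1])
E
```

```text
top btn (array([ 564.5, -156.8,   88. ]), (array([ 564.5, -156.5]), np.float64(17.0)), (array([ 564.3, -155.9]), np.float64(28.1)))  green (array([558.1, -52.1]), np.float64(139.6))
scene btn (array([ 565.8, -160.4,   88. ]), (array([ 565.6, -160.2]), np.float64(18.3)), (array([ 570.8, -167.8]), np.float64(34.0)))  green (array([561.5, -58.4]), np.float64(139.6))
post [633.08522272  95.70874974 192.        ]
```

View pics/z.png

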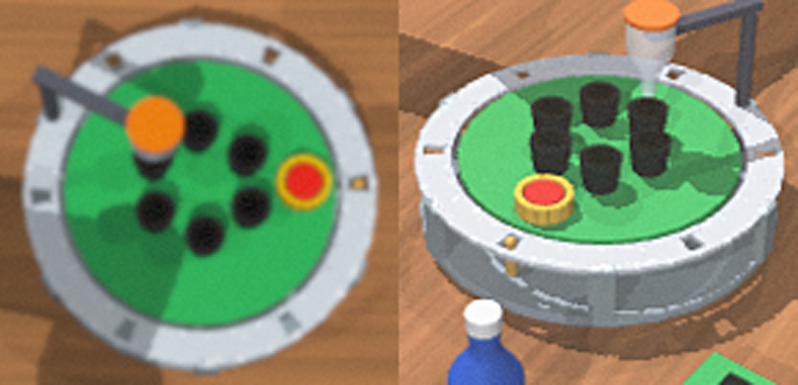

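Both views agree to about 4 mm: axis ≈ (558,−52), button ≈ (565,−158), and the button is at −87°, which fits the post's direction. The crop shows the brass pin at the right-hand slot (355,183). The route passes the dropper with margin, so I'll go over with the fingers shut and refine the position with the wrist camera.

Call:
play_rows:
  increments:
    - {"delta_rot": [0, 0, 0], "delta_pos": [-2, -2.4, -0.5], "gripper": 0}
    - {"delta_rot": [0, 0, 0], "delta_pos": [-3.6, -4, -0.5], "gripper": 0}
    - {"delta_rot": [0, 0, 0], "delta_pos": [-3.6, -4, -0.5], "gripper": 0}
    - {"delta_rot": [0, 0, 0], "delta_pos": [-3.6, -4, -0.5], "gripper": 0}
    - {"delta_rot": [0, 0, 0], "delta_pos": [-3.6, -4, -0.5], "gripper": 0}
    - {"delta_rot": [0, 0, 0], "delta_pos": [-3.6, -4, -0.5], "gripper": 0}
    - {"delta_rot": [0, 0, 0], "delta_pos": [-3.6, -4, 0], "gripper": 0}
    - {"delta_rot": [0, 0, 0], "delta_pos": [-3.6, -4, 0], "gripper": 0}
    - {"delta_rot": [0, 0, 0], "delta_pos": [-3.6, -4, 0], "gripper": 0}
    - {"delta_rot": [0, 0, 0], "delta_pos": [-3.6, -4, 0], "gripper": 0}

```text
time: 1.35
ee_pos: [392.1, 149.6, 261.1]
tcp_rot: [-0.0, 0.121, 0.993, 0.0]
contact_force: [0.3, 1.0, -0.0]
opening: -0.0
```

```bash
python3 -c "
from rig import *;s=get_state();print(s['joints'].round(3),s['ee_pos'].round(1),s['tcp_rot'].round(3))"
```

```text
[ 0.21  -0.111 -0.388  1.294  0.     0.453] [392.1 149.6 261.1] [-0.     0.121  0.993  0.   ]
```

Call:
play_rows:
  increments:
    - {"delta_rot": [0, 0, 0], "delta_pos": [-3.5, -3.7, 0], "gripper": 0}
    - {"delta_rot": [0, 0, 0], "delta_pos": [-3.5, -3.7, 0], "gripper": 0}
    - {"delta_rot": [0, 0, 0], "delta_pos": [-3.5, -3.7, 0], "gripper": 0}
    - {"delta_rot": [0, 0, 0], "delta_pos": [-3.5, -3.7, 0], "gripper": 0}
    - {"delta_rot": [0, 0, 0], "delta_pos": [-3.5, -3.7, 0], "gripper": 0}
    - {"delta_rot": [0, 0, 0], "delta_pos": [-3.4, -3.7, 0], "gripper": 0}
    - {"delta_rot": [0, 0, 0], "delta_pos": [-3.3, -3.6, 1], "gripper": 0}
    - {"delta_rot": [0, 0, -8.7], "delta_pos": [0, 0, 2.5], "gripper": 0}
    - {"delta_rot": [0, 0, -8.7], "delta_pos": [0, 0, 2.5], "gripper": 0}
    - {"delta_rot": [0, 0, 0], "delta_pos": [0, 0, 0], "gripper": 0}

```text
time: 2.6
ee_pos: [562.5, -156.7, 198.4]
tcp_rot: [-0.003, -0.029, 1.0, 0.001]
contact_force: [0.6, 0.7, 0.2]
opening: -0.0
```

```bash
cat >> h.py <<'E'
def wrist(read_camera,get_state,name=None):
    s=get_state(); c=read_camera("wrist"); M=np.eye(4); M[:3,:3]=quat(s["tcp_rot"]).as_matrix(); M[:3,3]=s["ee_pos"]
    W=M@np.array(c["T_tool_cam"]); q=R.from_matrix(W[:3,:3]).as_quat()
    c["eye"]=W[:3,3]; c["rotation"]=np.r_[q[3],q[:3]]
    if name: cv2.imwrite(f"pics/{name}.png",c["img"][:,:,::-1])
    return s,c
E
python3 - <<'E'
from rig import *
from h import *
s,c=wrist(read_camera,get_state,"w1");print(s["joints"].round(3),s["ee_pos"].round(1),s["tcp_rot"].round(3),s["contact_force"].round(1),c["eye"],c["T_tool_cam"])
print(button(c,(0,0,640,480)))
E
```

```text
[-0.382  0.228 -0.16   1.189 -0.    -0.441] [ 562.5 -156.7  198.4] [-0.003 -0.029  1.     0.001] [0.6 0.7 0.2] [ 483.00958768 -161.6886177   340.74184467] [[ 8.60972189e-04 -9.48438764e-01 -3.16959256e-01  8.04808059e+01]
 [ 9.99998869e-01  4.25802728e-04  1.44221503e-03  9.26333022e-02]
 [-1.23289052e-03 -3.16960139e-01  9.48438058e-01 -1.41870458e+02]
 [ 0.00000000e+00  0.00000000e+00  0.00000000e+00  1.00000000e+00]]
(array([ 562.5, -156.8,   88. ]), (array([ 562.9, -156.7]), np.float64(19.0)), (array([ 562.6, -156.7]), np.float64(27.9)))
```

View pics/w1.png

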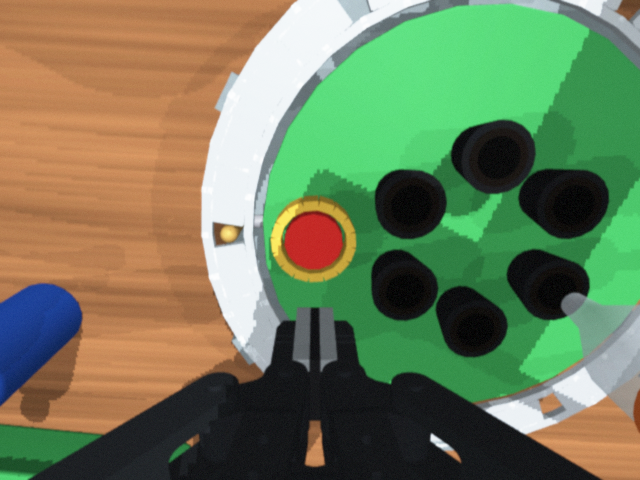

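The wrist view shows the button and collar concentric at about (313,240), with the fitted radii matching (19.0 and 27.9 mm) and the TCP already above it. The pin is at (229,234), with holes near (355,8) and (550,405). I'll get the axis from these.

```bash
python3 - <<'E'
from rig import *
from h import *
s,c=wrist(read_camera,get_state)
p=onz(c,[229,234],74)[:2]; b=np.array([562.6,-156.7])
for q in([343,5],[550,405]): print("hole",onz(c,q,70))
d=(b-p)/np.linalg.norm(b-p);print(p,np.linalg.norm(b-p),"axis from pin",b+d*105)
print("green",circ(c,mask(c["img"],(45,100,40),(80,255,255)),70))
a=np.array([558,-52.]);print(np.linalg.norm(b-a),np.degrees(np.arctan2(*(b-a)[::-1])))
E
```

```text
hole [ 426.68079969 -147.87729501   70.        ]
hole [696.17422899  38.34689615  70.        ]
[ 568.05756797 -213.71106886] 57.271694764124724 axis from pin [552.59427834 -52.17782276]
green (array([556.7, -52.2]), np.float64(138.3))
104.80100190360777 -87.48432474488959
```

Call:
play_rows:
  increments:
    - {"delta_rot": [0, 0, 0], "delta_pos": [0, 0, 2], "gripper": 0}
    - {"delta_rot": [0, 0, 0], "delta_pos": [0, 0, 2], "gripper": 0}
    - {"delta_rot": [0, 0, 0], "delta_pos": [0, 0, 2], "gripper": 0}
    - {"delta_rot": [0, 0, 0], "delta_pos": [0, 0, 2], "gripper": 0}
    - {"delta_rot": [0, 0, 0], "delta_pos": [0, 0, 2], "gripper": 0}
    - {"delta_rot": [0, 0, 0], "delta_pos": [0, 0, 0.4], "gripper": 0}
    - {"delta_rot": [0, 0, 0], "delta_pos": [0, 0, 0.4], "gripper": 0}
    - {"delta_rot": [0, 0, 0], "delta_pos": [0, 0, 0.4], "gripper": 0}
    - {"delta_rot": [0, 0, 0], "delta_pos": [0, 0, 0.4], "gripper": 0}
    - {"delta_rot": [0, 0, 0], "delta_pos": [0, 0, 0], "gripper": 0}

```text
time: 3.95
ee_pos: [565.5, -157.7, 86.0]
tcp_rot: [0.001, -0.03, 1.0, -0.0]
contact_force: [0.2, -0.9, 3.8]
opening: -0.2
```

```bash
python3 - <<'E'
from rig import *
from h import *
s,c=wrist(read_camera,get_state,"w2");print(s["ee_pos"].round(1),s["contact_force"].round(1))
E
```

```text
[ 565.5 -157.7   86. ] [ 0.2 -0.9  3.8]
```

View pics/w2.png

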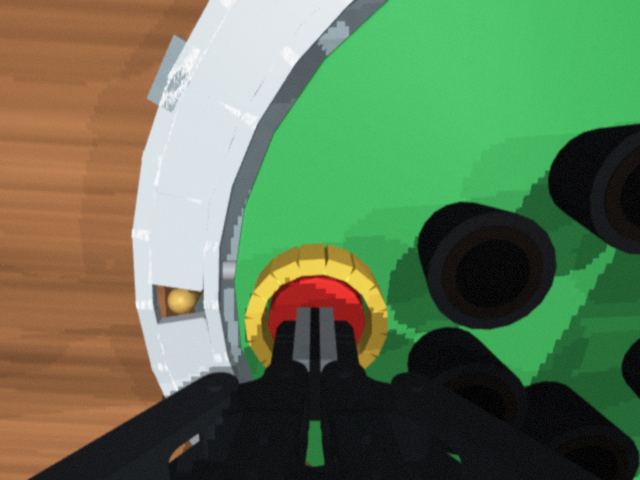

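The fingers sit inside the collar on the button, collar centred at about (317,315), the pin visible in its slot at (182,301), and 3.8 N on the tool. Next I'll press.

Call:
play_rows:
  increments:
    - {"delta_rot": [0, 0, 0], "delta_pos": [0, 0, 0.3], "gripper": 0}
    - {"delta_rot": [0, 0, 0], "delta_pos": [0, 0, 0.3], "gripper": 0}
    - {"delta_rot": [0, 0, 0], "delta_pos": [0, 0, 0.3], "gripper": 0}
    - {"delta_rot": [0, 0, 0], "delta_pos": [0, 0, 0.2], "gripper": 0}
    - {"delta_rot": [0, 0, 0], "delta_pos": [0, 0, 0.2], "gripper": 0}
    - {"delta_rot": [0, 0, 0], "delta_pos": [0, 0, 0], "gripper": 0}
    - {"delta_rot": [0, 0, 0], "delta_pos": [0, 0, 0], "gripper": 0}
    - {"delta_rot": [0, 0, 0], "delta_pos": [0, 0, 0], "gripper": 0}
    - {"delta_rot": [0, 0, 0], "delta_pos": [0, 0, 0], "gripper": 0}
    - {"delta_rot": [0, 0, 0], "delta_pos": [0, 0, 0], "gripper": 0}

```text
time: 5.25
ee_pos: [565.5, -157.7, 73.1]
tcp_rot: [0.001, -0.03, 1.0, -0.0]
contact_force: [0.1, -0.2, 7.0]
opening: 0.4
```

```bash
cat >> h.py <<'E'
def collar(c,z=88,band=1.5):
    """fit collar outer rim from yellow pixels: farthest rim pixel per bearing in upper half"""
    m=mask(c["img"],(15,110,60),(34,255,255)); m=cv2.morphologyEx(m,cv2.MORPH_OPEN,np.ones((3,3)))
    n,l,st,ce=cv2.connectedComponentsWithStats(m); k=[i for i in range(1,n)]; k=max(k,key=lambda i:st[i,4]); 
    ys,xs=np.where(l==k); P=np.array([onz(c,u,z)[:2] for u in np.c_[xs,ys]])
    # top face of rim is between 21 and 27 mm: algebraic fit to the mean ring, upper-outline pixels
    out=[]
    for x in np.unique(xs): out.append(onz(c,[x,ys[xs==x].min()],z)[:2])
    out=np.array(out)
    from scipy.optimize import least_squares
    f=least_squares(lambda v:np.hypot(*(out-v).T)-27,out.mean(0)+[20,0],loss="soft_l1",f_scale=0.5)
    return f.x.round(1),np.sqrt(np.mean(f.fun**2)).round(2),len(out)
E
python3 - <<'E'
from rig import *
from h import *
s,c=wrist(read_camera,get_state,"w3");print(s["ee_pos"].round(2),s["contact_force"].round(1),collar(c))
E
```

```text
[ 565.48 -157.71   73.05] [ 0.1 -0.2  7. ] (array([ 558.4, -157.2]), np.float64(0.88), 155)
```

Pressed about 15 mm with 7 N on the tool. Now I'll turn clockwise about the axis with the plunger held down; tool y points at the axis.

Call:
play_rows:
  increments:
    - {"delta_rot": [0, 0, 3.5], "delta_pos": [0.65, 0.02, 0], "gripper": 0}
    - {"delta_rot": [0, 0, 3.5], "delta_pos": [0.65, 0.02, 0], "gripper": 0}
    - {"delta_rot": [0, 0, 3.5], "delta_pos": [0.65, 0.02, 0], "gripper": 0}
    - {"delta_rot": [0, 0, 3.5], "delta_pos": [0.65, 0.02, 0], "gripper": 0}
    - {"delta_rot": [0, 0, 3.5], "delta_pos": [0.65, 0.02, 0], "gripper": 0}
    - {"delta_rot": [0, 0, 3.5], "delta_pos": [0.65, 0.02, 0], "gripper": 0}
    - {"delta_rot": [0, 0, 0], "delta_pos": [0, 0, 0], "gripper": 0}
    - {"delta_rot": [0, 0, 0], "delta_pos": [0, 0, 0], "gripper": 0}
    - {"delta_rot": [0, 0, 0], "delta_pos": [0, 0, 0], "gripper": 0}
    - {"delta_rot": [0, 0, 0], "delta_pos": [0, 0, 0], "gripper": 0}

```text
time: 6.55
ee_pos: [526.9, -153.6, 73.1]
tcp_rot: [0.001, 0.152, 0.988, -0.001]
contact_force: [0.1, -1.9, 6.3]
opening: 0.3
```

```bash
cat >> h.py <<'E'
A=np.array([557,-52.2])
def st(s):
    v=s["ee_pos"][:2]-A; x=quat(s["tcp_rot"]).apply([[1,0,0],[0,1,0]])[:,:2]
    print("tcp",s["ee_pos"].round(1),"F",s["contact_force"].round(1),"r %.1f ang %.2f toolY-180 %.2f"%(np.hypot(*v),np.degrees(np.arctan2(v[1],v[0])),np.degrees(np.arctan2(x[1][1],x[1][0]))-180))
E
python3 - <<'E'
from rig import *
from h import *
s,c=wrist(read_camera,get_state,"w4");st(s);print(collar(c,70))
E
```

```text
tcp [ 526.9 -153.6   73.1] F [ 0.1 -1.9  6.3] r 105.7 ang -106.54 toolY-180 -107.53
(array([ 526.4, -152. ]), np.float64(0.73), 154)
```

View pics/w4.png

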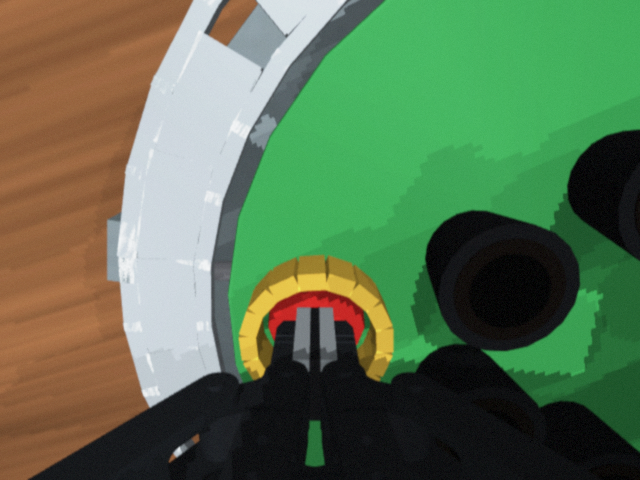

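The table has turned with the fingers and the plunger is still down; the slot for the next hole is coming in at the top left (235,15). I'll compare the collar offset in the tool frame with the pressed picture.

```bash
cat >> h.py <<'E'
TC=None
def off(img,cc,s):
    """collar centre in the tool frame, mm, from the base outline (z 70)"""
    M=np.eye(4);M[:3,:3]=quat(s["tcp_rot"]).as_matrix();M[:3,3]=s["ee_pos"];W=M@np.array(cc["T_tool_cam"])
    q=R.from_matrix(W[:3,:3]).as_quat();c=dict(cc,img=img,eye=W[:3,3],rotation=np.r_[q[3],q[:3]])
    p=collar(c,70)[0]; d=quat(s["tcp_rot"]).inv().apply(np.r_[p-s["ee_pos"][:2],0])[:2]
    v=p-A; return p,d.round(1),"r %.1f ang %.2f"%(np.hypot(*v),np.degrees(np.arctan2(v[1],v[0])))
E
python3 - <<'E'
from rig import *
from h import *
s,c=wrist(read_camera,get_state)
i=lambda n:cv2.imread(f"pics/{n}.png")[:,:,::-1].copy()
import copy
s3=dict(s,ee_pos=np.array([565.48,-157.71,73.05]),tcp_rot=np.array([.001,-.03,.9995,0]))
s2=dict(s3,ee_pos=np.array([565.5,-157.7,86.]))
s1=dict(s3,ee_pos=np.array([562.5,-156.7,198.4]),tcp_rot=np.array([-.003,-.029,1,.001]))
for n,q in(("w1",s1),("w2",s2),("w3",s3)):print(n,off(i(n),c,q))
print("w4",off(c["img"],c,s))
E
```

```text
w1 (array([ 564.4, -156.3]), array([-1.9,  0.3]), 'r 104.4 ang -85.93')
w2 (array([ 564.3, -156.4]), array([1.1, 1.4]), 'r 104.5 ang -85.99')
w3 (array([ 564.2, -156.4]), array([1.2, 1.4]), 'r 104.4 ang -86.05')
w4 (array([ 526.4, -152.1]), array([0.9, 1.3]), 'r 104.5 ang -107.03')
```

The measurements are consistent (collar radius 104.4 mm throughout): the table has turned 21.0° and follows the fingertip without slip. Continuing.

Call:
play_rows:
  increments:
    - {"delta_rot": [0, 0, 3.5], "delta_pos": [0.65, 0.02, 0], "gripper": 0}
    - {"delta_rot": [0, 0, 3.5], "delta_pos": [0.65, 0.02, 0], "gripper": 0}
    - {"delta_rot": [0, 0, 3.5], "delta_pos": [0.65, 0.02, 0], "gripper": 0}
    - {"delta_rot": [0, 0, 3.5], "delta_pos": [0.65, 0.02, 0], "gripper": 0}
    - {"delta_rot": [0, 0, 3.5], "delta_pos": [0.65, 0.02, 0], "gripper": 0}
    - {"delta_rot": [0, 0, 3.5], "delta_pos": [0.65, 0.02, 0], "gripper": 0}
    - {"delta_rot": [0, 0, 3.5], "delta_pos": [0.65, 0.02, 0], "gripper": 0}
    - {"delta_rot": [0, 0, 3.5], "delta_pos": [0.65, 0.02, 0], "gripper": 0}
    - {"delta_rot": [0, 0, 3.5], "delta_pos": [0.65, 0.02, 0], "gripper": 0}
    - {"delta_rot": [0, 0, 0], "delta_pos": [0, 0, 0], "gripper": 0}

```text
time: 7.9
ee_pos: [477.7, -121.5, 72.8]
tcp_rot: [0.0, 0.415, 0.91, -0.001]
contact_force: [-0.9, -1.4, 7.3]
opening: -0.0
```

```bash
python3 - <<'E'
from rig import *
from h import *
s,c=wrist(read_camera,get_state,"w5");st(s);print(off(c["img"],c,s))
E
```

```text
tcp [ 477.7 -121.5   72.8] F [-0.9 -1.4  7.3] r 105.3 ang -138.82 toolY-180 -139.05
(array([ 478. , -119.9]), array([1.1, 1.3]), 'r 104.0 ang -139.40')
```

View pics/w5.png

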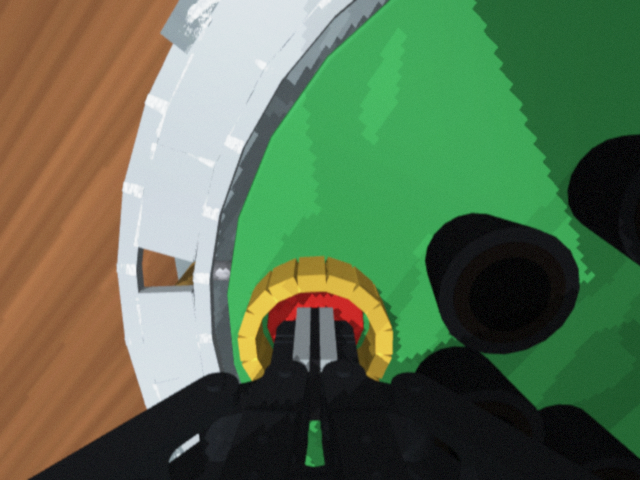

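The next hole is at about (167,271), with a hint of the brass arm showing in its corner. I'll measure the remaining angle.

```bash
python3 - <<'E'
from rig import *
from h import *
s,c=wrist(read_camera,get_state)
for u in([167,271],[142,270],[195,272]):
    v=onz(c,u,70)[:2]-A;print(np.hypot(*v).round(1),np.degrees(np.arctan2(v[1],v[0])).round(2))
st(s);print(off(c["img"],c,s))
E
```

```text
161.0 -146.89
170.2 -146.59
150.5 -147.29
tcp [ 477.8 -121.6   72.8] F [-1.2 -1.   6.6] r 105.3 ang -138.81 toolY-180 -139.03
(array([ 478.1, -119.9]), array([1. , 1.4]), 'r 104.0 ang -139.37')
```

Call:
play_rows:
  increments:
    - {"delta_rot": [0, 0, 1], "delta_pos": [0.184, 0, 0], "gripper": 0}
    - {"delta_rot": [0, 0, 1], "delta_pos": [0.184, 0, 0], "gripper": 0}
    - {"delta_rot": [0, 0, 1], "delta_pos": [0.184, 0, 0], "gripper": 0}
    - {"delta_rot": [0, 0, 1], "delta_pos": [0.184, 0.01, 0], "gripper": 0}
    - {"delta_rot": [0, 0, 1], "delta_pos": [0.184, 0, 0], "gripper": 0}
    - {"delta_rot": [0, 0, 1], "delta_pos": [0.184, 0, 0], "gripper": 0}
    - {"delta_rot": [0, 0, 1], "delta_pos": [0.184, 0, 0], "gripper": 0}
    - {"delta_rot": [0, 0, 0], "delta_pos": [0, 0, 0], "gripper": 0}
    - {"delta_rot": [0, 0, 0], "delta_pos": [0, 0, 0], "gripper": 0}
    - {"delta_rot": [0, 0, 0], "delta_pos": [0, 0, 0], "gripper": 0}

```text
time: 9.25
ee_pos: [470.0, -111.6, 72.7]
tcp_rot: [0.0, 0.47, 0.883, -0.001]
contact_force: [-1.6, -1.4, 6.3]
opening: 0.0
```

```bash
python3 - <<'E'
from rig import *
from h import *
s,c=wrist(read_camera,get_state);st(s);print(off(c["img"],c,s))
i=c["img"];cv2.imwrite("pics/w6.png",cv2.resize(i[180:400,80:400],None,fx=2,fy=2,interpolation=2)[:,:,::-1])
E
```

```text
tcp [ 470.  -111.6   72.7] F [-1.6 -1.4  6.3] r 105.3 ang -145.68 toolY-180 -146.04
(array([ 470.5, -109.8]), array([1.2, 1.4]), 'r 103.9 ang -146.34')
```

View pics/w6.png

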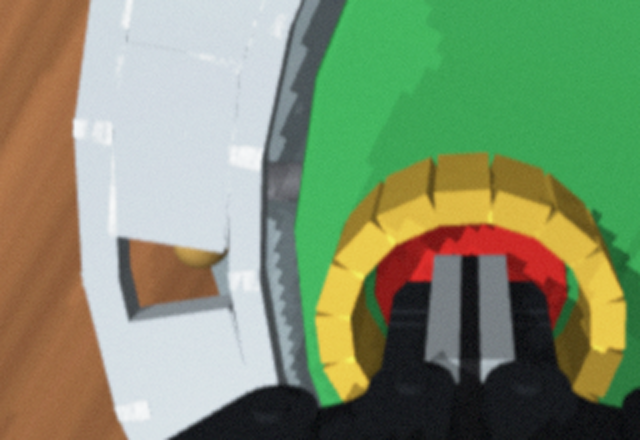

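The pin is showing in the next hole, near its upper edge at crop (200,255). The tool-to-collar offset is the same as in w3 (pressed, original hole), so I'll compare the hole's place with that picture.

```bash
python3 - <<'E'
import cv2
i=cv2.imread("pics/w3.png");cv2.imwrite("pics/w3c.png",cv2.resize(i[180:400,80:400],None,fx=2,fy=2,interpolation=2))
E
```

```text
(no output)
```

View pics/w3c.png

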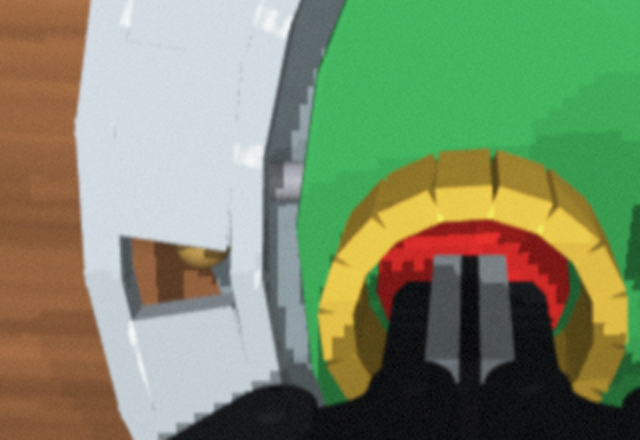

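The two match to within about 1 mm (hole top edge at 237 in both, pin at 255 against 257), so the pin is under the next hole. Releasing straight up, slowly.

Call:
play_rows:
  increments:
    - {"delta_rot": [0, 0, 0], "delta_pos": [0, 0, -0.3], "gripper": 0}
    - {"delta_rot": [0, 0, 0], "delta_pos": [0, 0, -0.3], "gripper": 0}
    - {"delta_rot": [0, 0, 0], "delta_pos": [0, 0, -0.4], "gripper": 0}
    - {"delta_rot": [0, 0, 0], "delta_pos": [0, 0, -0.4], "gripper": 0}
    - {"delta_rot": [0, 0, 0], "delta_pos": [0, 0, -0.4], "gripper": 0}
    - {"delta_rot": [0, 0, 0], "delta_pos": [0, 0, -1], "gripper": 0}
    - {"delta_rot": [0, 0, 0], "delta_pos": [0, 0, -3], "gripper": 0}
    - {"delta_rot": [0, 0, 0], "delta_pos": [0, 0, -4], "gripper": 0}
    - {"delta_rot": [0, 0, 0], "delta_pos": [0, 0, -3], "gripper": 0}
    - {"delta_rot": [0, 0, 0], "delta_pos": [0, 0, 0], "gripper": 0}

```text
time: 10.55
ee_pos: [472.0, -111.1, 203.2]
tcp_rot: [0.003, 0.469, 0.883, 0.001]
contact_force: [-0.5, -0.8, -0.9]
opening: -0.4
```

```bash
python3 - <<'E'
from rig import *
from h import *
s,c=wrist(read_camera,get_state,"w7");st(s);print(button(c,(0,0,640,480)),off(c["img"],c,s))
E
```

```text
tcp [ 472.  -111.1  203.2] F [-0.5 -0.8 -0.9] r 103.4 ang -145.30 toolY-180 -145.99
(array([ 469. , -107.6,   88. ]), (array([ 469.3, -107.8]), np.float64(19.0)), (array([ 469.3, -107.6]), np.float64(27.7))) (array([ 470.3, -109.3]), array([ 2.4, -0.4]), 'r 103.8 ang -146.63')
```

View pics/w7.png

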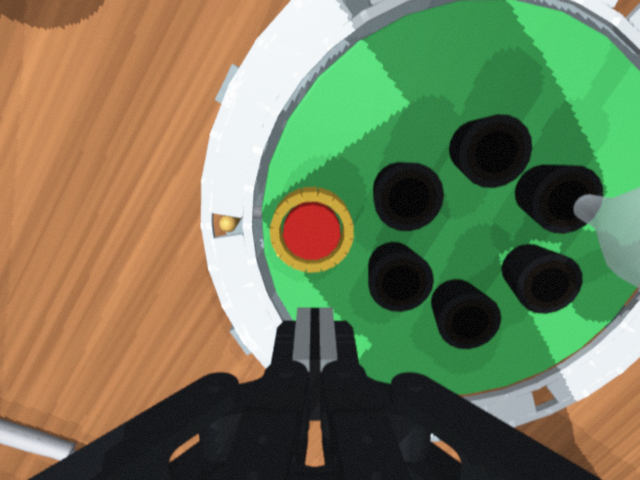

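The button is level with the collar rim (radius fits 19.0 mm at z=88) and the pin stands up in the next hole at (228,224). The collar is 60.6° from its start, and nothing is touching the robot. I'll compare the loose objects with the first pictures, then hand in.

```bash
python3 - <<'E'
from rig import *
from h import *
T=dict(np.load("top0.npz"));n=read_camera("top");S=dict(np.load("scene0.npz"));m=read_camera("scene")
for k,(x0,y0,x1,y1) in dict(bottle=(440,155,475,195),spoon=(462,235,492,308),dish=(150,180,184,212),pot=(136,265,168,295)).items():
    d=cv2.absdiff(T["img"][y0:y1,x0:x1],n["img"][y0:y1,x0:x1]);print(k,d.mean().round(1),(d.max(2)>60).mean().round(3))
print(get_state()["contact_force"].round(1)); rep(m,n)
print(sign_off())
E
```

```text
bottle 5.2 0.0
spoon 6.7 0.0
dish 18.6 0.005
pot 11.6 0.0
[ 0.5  0.2 -0.5]Traceback (most recent call last):
  File "<stdin>", line 6, in <module>
  File "h.py", line 25, in rep
    print(n,"btn",button(c,b)," green",circ(c,blob(mask(c["img"],(45,100,40),(80,255,255)),tb),70))
                  ~~~~~~^^^^^
  File "h.py", line 22, in button
    M=cv2.moments(red,True); return onz(c,[M["m10"]/M["m00"],M["m01"]/M["m00"]],z).round(1),circ(c,red,z),circ(c,col|red,88)
                                           ~~~~~~~~^~~~~~~~~
ZeroDivisionError: float division by zero
```

The top camera can't see the button because the arm hides it, and that stopped the script before the hand-in. The objects show only small lighting differences, so I'm handing in now.

```bash
python3 -c "
from rig import *
print(get_state()['time'],sign_off())"
```

```text
the job is handed in; nothing more can be done
10.7 None
```

The next cell is in place: I pressed the plunger about 15 mm, kept it down while turning the table clockwise to the next hole, then lifted straight off. The job was handed in at 10.7 s with the robot about 115 mm clear above the button.

- **Table angle:** the wrist camera put the turn at 60.6°, measured from the collar. That agrees with the 60° step to within the measuring error.
- **Plunger and pin:** the button is level with the collar rim again, and the brass pin stands up in the very next hole.
- **Forces:** the forces I read while pressing and turning were about 7 N, and nothing was touching the robot at the end. The table followed by friction from the fingertip on the button, so the collar wall was hardly pushed, if at all.
- **Loose objects:** bottle, spoon, dish and pot are unmoved in the top view. The dish and pot patches differed slightly more in brightness, which I take to be the arm's shadow.
- **Checks that failed or disagreed:** the last top-view check of the button failed because the arm hides it there. At the start, the scene camera put the button about 4 mm from the top and wrist views; I relied on the wrist camera.

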